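# Set the cam pulley to its timing mark and lock it

## Robot

A 6-joint arm with a two-finger parallel gripper is mounted at the origin on the work surface. World frame = base frame: x ahead of the robot, y to its left, z up, the work surface at z = 0. Lengths are in m, angles in rad, forces in N, time in s.
With the tool pointing down it reaches from about 0.35 to 0.975 m from the base axis. Payload 4.9 kg.
Tool frame: the origin (TCP) lies between the finger pads; the fingertips stand 19 mm ahead of it and the grasp point (between the pads) is the TCP; z points along the fingers, y is the line along which they close (so a half turn about z gives the same grasp; the last joint's range is limited). The gripper opens to 85 mm and grips with 20 to 120 N. Pads are 22 mm wide; open, the fingers measure 114 mm over their backs; the gripper's body (76 mm by 85 mm) begins 54 mm behind the grasp point. The pads swing forward as they close: fully open they stand 13 mm farther back than shut.
Start: joints at [-1.23, 0.053, 1.613, -0, 1.476, -0.119], TCP at [0.277, -0.56, 0.25] pointing down, gripper open.
Joint ranges: [-3.01, 3.01], [-1.01, 2.22], [0.06, 2.58], [-1.02, 4.17], [0.09, 2.62], [-3.14, 3.14]. Speed limits (rad/s): [2.57, 2.57, 3.14, 3.14, 3.14, 3.14].

## Interface

Orientations are given as a rotation vector (axis times angle).
In Python, from station import ctrl gives the robot as it stands. The module is installed in compiled form; this text tells all that it offers.
- The arm moves only by the tool servo_tool, never from a script. Its argument "increments" is a list that holds one entry, the list of rows, each a list of 5 numbers: the finger opening in cm, from 0 to 8.54, then the shift along the tool's x, y, z in cm, then the turn about the tool's z in degrees. A call has 1 to 5 rows; each row is the pose to reach, as a shift and turn from the pose commanded when the call began, along the tool's axes at that moment; what a row does not reach only later rows make up. A row lasts 1/10 s, in which the tool goes at most 50 mm and 8.59 degrees, less where a joint would pass 70% of its speed; a pose out of reach is approached as far as the arm can. A call with a gripper value outside its range is refused whole. The fingers move at their own pace and stop on an object; "newtons" is the grip in N (left out, the last holds). Time passes only in rows, so rows that repeat a pose let the fingers close. It gives the time, the measured TCP pose, the force, the opening and the grip force at its end, in the units of the state.
- ctrl.get_obs(): the state, without advancing time (a new reading comes with each control period).
- ctrl.get_image(name): name is "scene" or "top"; returns a dict with "img" (480x640x3 uint8, red, green, blue), "fx", "fy", "cx", "cy" (pixels), "rvec" (rotation vector, rad) and "tvec" (3), from world to camera coordinates, as OpenCV has them. Camera axes: x right, y down, z forward; pixel columns grow to the right and rows downward; lengths in m; the calibration is good to about 2 mm. A picture is of the moment at which its call begins. There is no depth.
- ctrl.finish_job(): hands the job in; it is judged then, once.
The state is a dict: "t": time; "q": joint angles; "dq": joint speeds; "effort": joint torques, N m; "tool_pos": TCP position; "tool_rot": TCP orientation; "contact_force": force on the tool from outside, world axes, zero at the start; "wrist_torque": the same for the moment, N m; "opening": finger opening in m; "grip_force": force on a finger pad.
Only numpy, scipy, OpenCV 4.12 (cv2) and the standard library are available. Lean on these libraries where they do the work, as an engineer would, in place of code of your own. Each camera call takes 0.05 s, during which the arm holds its last target. There are 200 camera calls.

## Task

Turn the toothed pulley by pressing on its rim and dragging it round until the engraved mark faces the fixed pointer, and only then slide the locking bolt fully home into the notch in the rim. Feel your way: never press on the pulley or its fixture with more than 20 N, nor push the bolt with more than 25 N. Leave the jar, the hammer and the tyre gauge where they are, and let go at the end.

Things in the scene. Friction and masses are not known exactly. Their poses are not given: they have to be found in the camera images.
- fixture: grey steel base plate fixed to the counter, x from -100 to 100 mm, y from -205 to 100 mm, 12 mm thick. Origin on the pulley's upright axis, at the counter surface; z up. It carries the pulley round its origin, the pointer on its +x side and the bolt guide on its -y side.
- pointer_tip (a point): sharp tip of the fixed dark steel pointer blade, 80 mm from the pulley axis along the fixture's +x, 63 mm above the counter (top of the blade); its post behind is 14 mm wide.
- pulley (a joint): turn (rad) of the aluminium toothed pulley about the upright axis through the fixture's origin: 0 when the engraved mark faces the pointer, growing anticlockwise seen from above; it starts anywhere from 0.45 to 1.4. The mark is a dark line 3 mm wide along one radius of the rim face. Shaft drag is about 0.2 N m; the pulley stays where it is left.
- rim_centre (a point): point on the pulley axis 48 mm above the counter. The rim's flat face (48 to 74 mm from the axis; the web inside is 4 mm lower) stands 0 to 10 mm above this: it differs each time, is not given, and must be felt. A spring washer lets the pulley sink: from about 3 N on, 0.11 mm per N. A fingertip pressed with 8 to 14 N drags the rim round, a lighter one slips. Nothing to grip.
- bolt_head (a point): centre of the loose steel locking bolt's head, 30 mm wide (x), 16 mm long (y), 24 mm tall, 42 mm above the counter. Site axes as the fixture's. The bolt slides along the fixture's y in its guide, withdrawn at the start (y = -179 to -193 mm); its rounded nose, 10 mm wide, points to +y at the pulley, nose tip 98 mm from here. The flat rear face, 8 mm behind this point, can be pushed.
- bolt_home (a point): where the centre of the bolt's head is when fully home (fixture y = -158 mm), the nose on the floor of the rim's one V notch. The notch (17 mm wide, 14 mm deep) is a quarter turn clockwise of the mark; the nose centres it if it is up to 4 mm off. The guide floor, 30 mm above the counter, runs from y = -89 to -201 mm; a strap 46 mm wide, top at 55.5 mm, roofs it from y = -91 to -145 mm.
- jar: glass jar of clips, 72 mm across, 100 mm tall, origin at the centre of its underside; leave alone
- hammer: small hammer lying on the counter, 240 mm long along its x, origin under its middle; leave alone
- gauge: chrome tyre gauge, a 14 mm rod about 135 mm long along its x, lying down, origin under its middle; leave alone
Not all that is in view belongs to the job. Leave any orange or red look-alike of the part that bears bolt_head alone.

How it is judged:
On the way, in this order (a step that is already met when the one before it is completed fails the run):
1. the mark faces the pointer (within 0.06 rad), the bolt not yet in the notch (value of joint pulley between -0.06 and 0.06 rad and y of bolt_head in the frame of fixture below -0.172 m), for 0.3 s.
2. the bolt is home in the notch (value of joint pulley between -0.04 and 0.04 rad and y of bolt_head in the frame of fixture above -0.161 m), for 0.2 s.
At the end, for the whole second after the job is handed in: the mark faces the pointer within 0.04 rad and the bolt lies in its guide within 3 mm of fully home in the notch, both at rest (all of step 2 and z of bolt_head in the frame of fixture below 0.047 m and linear speed of bolt below 0.01 m/s and velocity of joint pulley between -0.05 and 0.05 rad/s); the robot touches nothing.
It fails at once if the pulley or fixture is pushed with more than 20 N (contact force between any of the fingers, the arm and fixture above 20 N).
It fails at once if the bolt is pushed with more than 25 N (contact force between any of the fingers, the arm and bolt above 25 N).
It fails at once if the jar, hammer or gauge is moved by more than 20 mm (distance of any of jar, hammer, gauge from where it was at the start of the episode above 0.02 m).
It also fails if it takes over 58 s, if anything falls off the work surface, if the arm or the gripper's body presses on something with over 40 N, if the wrist force passes 120 N, or if a joint passes its speed limit or range.

## Working session

There is one attempt and no reset: what is moved stays moved. The work goes in short steps, Python scripts to look and compute and a tool call to move; the robot and the scene stay as the last step left them, time stands still between calls to the robot, and variables do not carry over. Pictures are saved under pics/ and viewed, at most 10 in all, crops included, and the job is handed in when it is done.

Besides the shell and the picture viewer there is one more tool, called after "Request:" as name(argument=value, ...) on one line, values as JSON. servo_tool: Moves the arm, as the interface text tells. Its arguments: {"type":"object","properties":{"increments":{"type":"array"},"newtons":{"type":"number"}},"required":["increments"]}

```bash
mkdir -p pics; cat > h.py <<'E'
import numpy as np, cv2
from station import ctrl
def shot(n,f):
    d=ctrl.get_image(n); cv2.imwrite(f'pics/{f}.png',d['img'][...,::-1]); np.save(f'pics/{f}.npy',d,allow_pickle=True); return d
def load(f): return np.load(f'pics/{f}.npy',allow_pickle=True).item()
def K(d): return np.array([[d['fx'],0,d['cx']],[0,d['fy'],d['cy']],[0,0,1.]])
def ray(d,u,v,z):
    R=cv2.Rodrigues(np.array(d['rvec'],float))[0]; t=np.array(d['tvec'],float).ravel()
    c=-R.T@t; r=R.T@np.linalg.inv(K(d))@[u,v,1]; return c+r*(z-c[2])/r[2]
def proj(d,P): return cv2.projectPoints(np.array(P,float).reshape(-1,3),np.array(d['rvec'],float),np.array(d['tvec'],float),K(d),None)[0].reshape(-1,2)
E
python3 - <<'E'
from h import *
for n in('top','scene'):
    d=shot(n,n+'0'); print(n,d['fx'],d['rvec'],d['tvec'])
    R=cv2.Rodrigues(np.array(d['rvec'],float))[0];print(-R.T@np.array(d['tvec']).ravel())
o=ctrl.get_obs();print(o)
E
```

```text
top 454.9447347405357 [ 2.124544   -2.14609106  0.13223137] [0.01842202 0.59767999 0.9621589 ]
[ 0.45148942 -0.00918923  1.03893376]
scene 515.5852198699432 [ 2.18364575  1.34574661 -0.41778771] [-0.26106913 -0.39678683  1.42348476]
[ 1.14378063 -0.30753516  0.92146283]
{'t': 0.1, 'q': array([-1.23003026e+00,  5.33104895e-02,  1.61413440e+00,  4.02391745e-06,
        1.47599077e+00, -1.19007747e-01]), 'dq': array([-0.00079167, -0.00263835, -0.00308863, -0.00017706,  0.00068668,
        0.0008657 ]), 'effort': array([-6.07759739e-04, -3.94906282e+01, -3.71363032e+01, -9.08789434e-05,
        3.91087029e-03,  4.40383431e-06]), 'tool_pos': array([ 0.27716401, -0.55960678,  0.24918706]), 'tool_rot': array([-3.05716037e+00, -7.15448501e-01,  3.13899380e-04]), 'contact_force': array([ 0.01241737,  0.13767795, -0.38641118]), 'wrist_torque': array([-0.00177671, -0.04888533, -0.00427736]), 'grip_force': 0.0, 'opening': 0.08522407641431078}
```

View pics/top0.png

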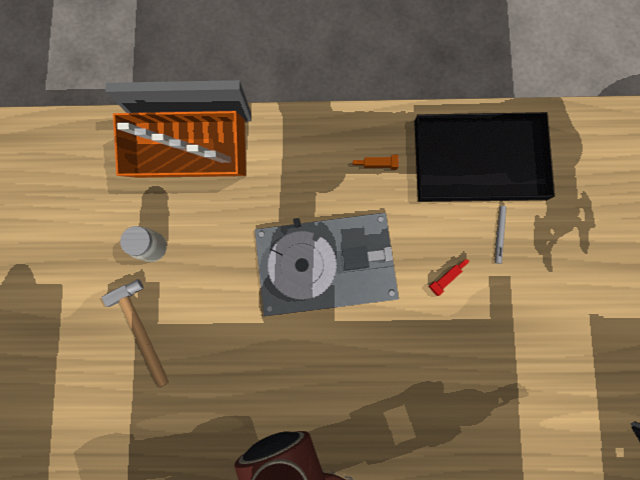

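View pics/scene0.png

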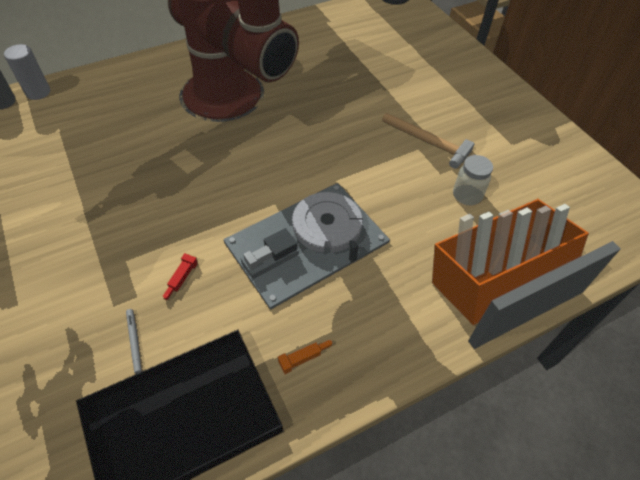

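Top view: the bolt candidates are the grey steel bolt head in the guide (380,255), the orange look-alike (377,162) and the red look-alike (450,277). I choose the grey one in the guide. The pulley axis is at about (302,265), the pointer at (297,222) and the mark near (276,251).

```bash
python3 - <<'E'
from h import *
d=load('top0')
c=cv2.resize(d['img'][200:325,245:411],None,fx=4.8,fy=4.8,interpolation=cv2.INTER_CUBIC)
cv2.imwrite('pics/c1.png',c[...,::-1])
for p in [(256,226),(385,210),(398,298),(263,316)]: print(ray(d,*p,.012))
print(ray(d,302,265,.05), ray(d,380,255,.054))
E
```

```text
[0.64475448 0.14430978 0.012     ]
[ 0.67836963 -0.15275584  0.012     ]
[ 0.47725377 -0.17540378  0.012     ]
[0.44001114 0.12658985 0.012     ]
[0.54974083 0.03700873 0.05      ] [ 0.56934544 -0.13293003  0.054     ]
```

View pics/c1.png

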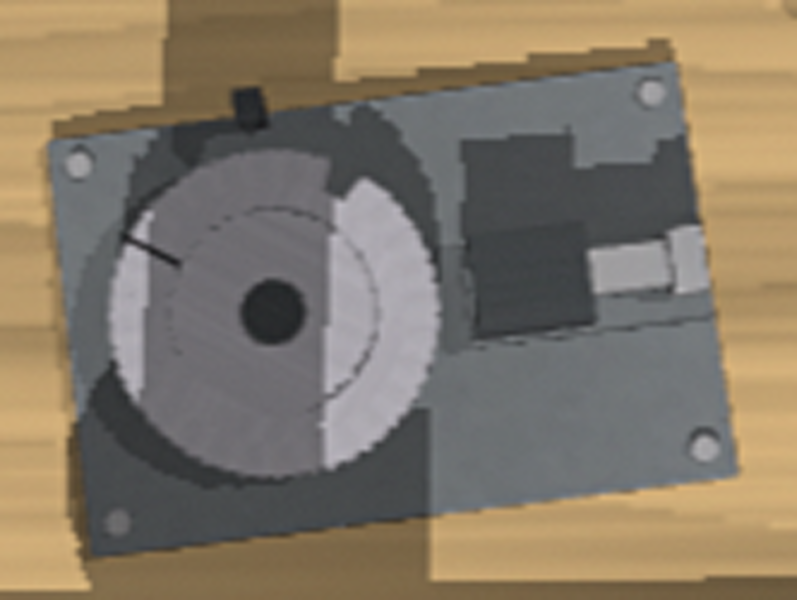

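The crop confirms it: the steel bolt head is at crop (690,260) in the guide, the mark runs (125,236)→(180,265), the notch is at (345,185) and the pointer tip is near (257,130).

```bash
cat >> h.py <<'E'
def fx2w(p,P): 
    c,s=np.cos(p[2]),np.sin(p[2]); P=np.atleast_2d(P); return np.c_[p[0]+c*P[:,0]-s*P[:,1],p[1]+s*P[:,0]+c*P[:,1],P[:,2]]
E
python3 - <<'E'
from h import *
from scipy.optimize import least_squares
a,b=load('top0'),load('scene0')
C=np.array([[.1,.1,.012],[.1,-.205,.012],[-.1,-.205,.012],[-.1,.1,.012]])
ct=np.array([[48,142],[676,62],[740,472],[90,556]])/4.8+[244.6,199.6]
cs=np.array([[388,240],[273,307],[226,240],[337,184.]])
for w,n in(((1,0),'top'),((0,1),'scene'),((1,.5),'both')):
    f=lambda p:np.r_[w[0]*(proj(a,fx2w(p,C))-ct).ravel(),w[1]*(proj(b,fx2w(p,C))-cs).ravel()]
    r=least_squares(f,[.55,.03,.1]);p=r.x;print(n,p,np.abs(r.fun).max())
    np.save('p.npy',p)
def inv(P): c,s=np.cos(p[2]),np.sin(p[2]);d=P[:2]-p[:2];return np.array([c*d[0]+s*d[1],-s*d[0]+c*d[1]])
for z in(.048,.053,.058):
    m=[inv(ray(a,u/4.8+244.6,v/4.8+199.6,z)) for u,v in((125,236),(180,265),(273,313))]
    print(z,m,[np.arctan2(q[1],q[0]) for q in m[:2]])
print('tip',inv(ray(a,257/4.8+244.6,130/4.8+199.6,.063)))
print('head corner rear mid',inv(ray(a,704/4.8+244.6,260/4.8+199.6,.054)),inv(ray(a,672/4.8+244.6,264/4.8+199.6,.054)))
# rim outline radius
E
```

```text
top [0.55109443 0.03781376 0.11672792] 0.786193463980112
scene [0.55402002 0.04001122 0.12801059] 3.3272313843298207
both [0.55164294 0.03834601 0.11889678] 1.8807371788579985
0.048 [array([0.04271932, 0.06309887]), array([0.02612545, 0.03959214]), array([-1.27255174e-03,  5.51984770e-05])] [np.float64(0.9756589460507766), np.float64(0.9875176698573777)]
0.053 [array([0.04197353, 0.06260228]), array([0.02546339, 0.03921415]), array([-0.00179636, -0.00012329])] [np.float64(0.9801588055830802), np.float64(0.9948838327151401)]
0.058 [array([0.04122775, 0.06210568]), array([0.02480134, 0.03883616]), array([-0.00232017, -0.00030179])] [np.float64(0.9847586031206069), np.float64(1.0024666216046096)]
tip [ 0.08097692 -0.00355591]
head corner rear mid [-0.00323525 -0.19676503] [-0.00316558 -0.18217694]
```

```bash
python3 - <<'E'
from h import *
from scipy.optimize import least_squares
a=load('top0')
C=np.array([[.1,.1,.012],[.1,-.205,.012],[-.1,-.205,.012],[-.1,.1,.012],[0,0,.05],[.08,0,.063]])
ct=np.array([[48,142],[676,62],[740,472],[90,556],[273,313],[256,131]])/4.8+[244.6,199.6]
B=np.array([704,260])/4.8+[244.6,199.6]
f=lambda p:np.r_[(proj(a,fx2w(p,C))-ct).ravel(),proj(a,fx2w(p,[0,p[3],.054]))[0]-B]
r=least_squares(f,[.55,.03,.1,-.19]);p=r.x;print(p,r.fun.round(2))
np.save('p.npy',p[:3])
c=[proj(a,fx2w(p,[[R*np.cos(t),R*np.sin(t),z]]))[0] for R,z in((.074,.053),(.074,.058)) for t in(0,1.57,3.14,-1.57)]
print((np.array(c)-[244.6,199.6])*4.8)
def inv(P): c,s=np.cos(p[2]),np.sin(p[2]);d=P[:2]-p[:2];return np.array([c*d[0]+s*d[1],-s*d[0]+c*d[1]])
for z in(.048,.053,.058):
    m=[inv(ray(a,u/4.8+244.6,v/4.8+199.6,z)) for u,v in((125,236),(180,265),(273,313),(343,190))]
    print(z,m,[np.arctan2(q[1],q[0]) for q in m])
for th in (1.0,.5,0,): print(th,fx2w(p,[.061*np.cos(th),.061*np.sin(th),.06]))
for y in (-.235,-.19,-.158):print(y,fx2w(p,[0,y,.042]))
E
```

```text
[ 0.55102932  0.03750604  0.11356071 -0.19605014] [-0.31 -0.72  0.54 -0.5   0.22  1.12  0.12  0.41  0.29 -0.39 -0.77  0.69
 -0.08 -0.67]
[[255.06940817 150.98842968]
 [112.30428206 330.45471671]
 [293.29058018 473.48576968]
 [435.98000515 290.1762115 ]
 [254.45127718 149.10102851]
 [110.96355799 329.44727229]
 [292.85255794 473.19231932]
 [436.26280656 288.96588258]]
0.048 [array([0.04308685, 0.06409095]), array([0.02661865, 0.04049601]), array([-0.00056799,  0.00081344]), array([ 0.05176252, -0.03781024])] [np.float64(0.9789199307181823), np.float64(0.9892955992149064), np.float64(2.180350067098993), np.float64(-0.6308751729833505)]
0.053 [array([0.04234373, 0.06359039]), array([0.02595862, 0.04011449]), array([-0.00109084,  0.00063215]), array([ 0.05097562, -0.03779664])] [np.float64(0.9833367494820654), np.float64(0.996453064719892), np.float64(2.6163756741710866), np.float64(-0.6380163437284172)]
0.058 [array([0.04160061, 0.06308982]), array([0.0252986 , 0.03973298]), array([-0.00161369,  0.00045087]), array([ 0.05018872, -0.03778304])] [np.float64(0.9878504158387132), np.float64(1.0038168437149968), np.float64(2.869139958569649), np.float64(-0.6453030623499036)]
1.0 [[0.57795896 0.09223989 0.06      ]]
0.5 [[0.60090311 0.07262876 0.06      ]]
0 [[0.61163642 0.04441836 0.06      ]]
-0.235 [[ 0.57765877 -0.19598031  0.042     ]]
-0.19 [[ 0.57255951 -0.15127016  0.042     ]]
-0.158 [[ 0.56893338 -0.11947627  0.042     ]]
```

```bash
cat >> h.py <<'E'
from scipy.spatial.transform import Rotation as Ro
p=np.load('p.npy') if __import__('os').path.exists('p.npy') else None
def st():
    o=ctrl.get_obs(); R=Ro.from_rotvec(o['tool_rot']).as_matrix(); yaw=np.arctan2(R[1,0],R[0,0])
    print('t',o['t'],'pos',np.round(o['tool_pos'],4),'yaw',round(yaw,3),'F',np.round(o['contact_force'],1),'op',round(o['opening'],4),'q6',o['q'][5].round(2))
    return o,R,yaw
def inc(W,yaw,o,R,y0):
    d=R.T@(np.array(W)-o['tool_pos'])*100; t=np.degrees((y0-yaw+np.pi)%(2*np.pi)-np.pi); return np.r_[d,t].round(2)
def rim(th,z,r=.061): return fx2w(p,[r*np.cos(th),r*np.sin(th),z])[0]
E
python3 - <<'E'
from h import *
s=st();print(rim(3,.12),p[2]+3-1.571); print(inc(rim(3.,.12),p[2]+3-1.571,*s), inc(rim(3.,.25),p[2]+3-1.571,*s))
E
```

```text
t 0.1 pos [ 0.2772 -0.5596  0.2492] yaw 0.46 F [ 0.   0.1 -0.4] op 0.0852 q6 -0.12
[0.49005329 0.03921576 0.12      ] 1.5425607059913815
[ 45.65 -44.19  13.01 -62.04] [ 4.565e+01 -4.422e+01  1.000e-02 -6.204e+01]
```

Request:
servo_tool(increments=[[[0, 2.5, -2.4, 0, -5], [0, 5.5, -5.3, 0, -10], [0, 8.5, -8.2, 0, -15], [0, 11.5, -11.1, 0, -20], [0, 14.5, -14, 0, -25]]], newtons=30)

```text
t: 0.6
tool_pos: [0.3453, -0.3685, 0.2497]
tool_rot: [-2.829, -1.365, -0.0]
contact_force: [0.1, 0.3, 0.7]
opening: 0.0124
grip_force: 0.0
```

```bash
python3 - <<'E'
from h import *
s=st();print(inc(rim(3.,.13),p[2]+3-1.571,*s))
E
```

```text
t 0.6 pos [ 0.3453 -0.3685  0.2497] yaw 0.899 F [0.1 0.3 0.7] op 0.0124 q6 -0.29
[ 40.92 -14.03  12.   -36.86]
```

Request:
servo_tool(increments=[[[0, 4, -1.4, 0.5, -4], [0, 8, -2.8, 1, -8], [0, 12, -4.2, 2, -12], [0, 16, -5.6, 3, -16], [0, 20, -7, 4, -20]]])

```text
t: 1.1
tool_pos: [0.4155, -0.1686, 0.2096]
tool_rot: [-2.55, -1.835, -0.0]
contact_force: [-0.1, -0.1, -0.4]
opening: 0.0001
grip_force: 0.0
```

```bash
python3 - <<'E'
from h import *
s=st();print(inc(rim(3.,.11),p[2]+3-1.571,*s))
E
```

```text
t 1.1 pos [ 0.4155 -0.1686  0.2096] yaw 1.248 F [-0.1 -0.1 -0.4] op 0.0001 q6 -0.23
[ 22.07   0.47   9.97 -16.9 ]
```

Request:
servo_tool(increments=[[[0, 4.5, 0.1, 1.5, -4], [0, 9, 0.2, 3.5, -8], [0, 13.5, 0.3, 5.5, -12], [0, 18, 0.4, 7.5, -15], [0, 22, 0.5, 9.5, -17]]])

```text
t: 1.6
tool_pos: [0.4906, 0.0387, 0.1143]
tool_rot: [2.25, 2.192, 0.0]
contact_force: [1.5, 0.4, 0.7]
opening: 0.0001
grip_force: 0.0
```

Request:
servo_tool(increments=[[[0, 0, 0, 0.5, 0], [0, 0, 0, 0.5, 0]]])

```text
t: 1.8
tool_pos: [0.4893, 0.0373, 0.1085]
tool_rot: [-2.249, -2.19, 0.004]
contact_force: [0.5, 0.5, -0.5]
opening: -0.0002
grip_force: 0.0
```

```bash
python3 - <<'E'
from h import *
s=st();print(inc(rim(3.,.08),p[2]+3-1.571,*s)); shot('scene','s1'); shot('top','t1')
a,b=load('s1')['img'][150:320,200:420],load('t1')['img'][180:340,220:420]
f=lambda x:cv2.resize(x,(400,300))
cv2.imwrite('pics/c2.png',np.hstack([f(a),f(b)])[...,::-1])
E
```

```text
t 1.8 pos [0.4893 0.0373 0.1085] yaw 1.544 F [ 0.5  0.5 -0.5] op -0.0002 q6 -0.05
[0.2  0.08 2.85 0.08]
```

View pics/c2.png

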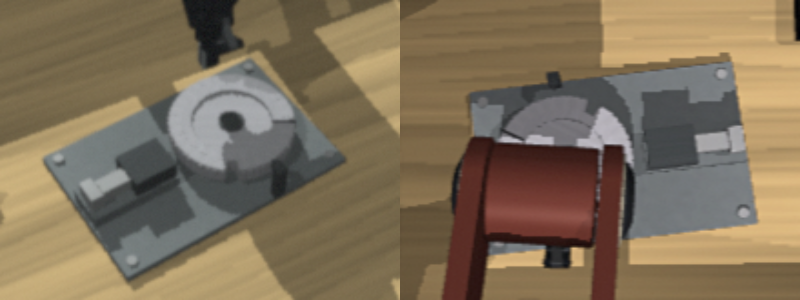

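The scene view shows the shut fingers above the rim's near (-x) side, and the pulley and bolt are undisturbed. Now I feel down.

Request:
servo_tool(increments=[[[0, 0.1, 0, 1, 0], [0, 0.1, 0.1, 2, 0], [0, 0.1, 0.1, 2.5, 0], [0, 0.1, 0.1, 2.7, 0], [0, 0.1, 0.1, 2.7, 0]]])

```text
t: 2.4
tool_pos: [0.4912, 0.0372, 0.0827]
tool_rot: [-2.253, -2.188, 0.001]
contact_force: [0.3, -0.1, -0.3]
opening: -0.0
grip_force: 0.0
```

Request:
servo_tool(increments=[[[0, 0, 0, 0.05, 0], [0, 0, 0, 0.1, 0], [0, 0, 0, 0.15, 0], [0, 0, 0, 0.15, 0]]])

```text
t: 2.8
tool_pos: [0.4917, 0.0375, 0.0819]
tool_rot: [2.253, 2.189, 0.0]
contact_force: [-0.4, -0.1, 0.1]
opening: -0.0001
grip_force: 0.0
```

Request:
servo_tool(increments=[[[0, 0, 0, 0.1, 0], [0, 0, 0, 0.2, 0], [0, 0, 0, 0.3, 0], [0, 0, 0, 0.35, 0], [0, 0, 0, 0.35, 0]]])

```text
t: 3.3
tool_pos: [0.4915, 0.0375, 0.0781]
tool_rot: [-2.253, -2.189, 0.0]
contact_force: [0.1, 0.5, -0.5]
opening: -0.0
grip_force: 0.0
```

Request:
servo_tool(increments=[[[0, 0, 0, 0.03, 0], [0, 0, 0, 0.06, 0], [0, 0, 0, 0.09, 0], [0, 0, 0, 0.12, 0], [0, 0, 0, 0.12, 0]]])

```text
t: 3.8
tool_pos: [0.4915, 0.0375, 0.0771]
tool_rot: [-2.253, -2.189, 0.0]
contact_force: [0.0, -0.2, 0.9]
opening: -0.0
grip_force: 0.0
```

Request:
servo_tool(increments=[[[0, 0, 0, 0.03, 0], [0, 0, 0, 0.06, 0], [0, 0, 0, 0.09, 0], [0, 0, 0, 0.12, 0], [0, 0, 0, 0.12, 0]]])

```text
t: 4.3
tool_pos: [0.4915, 0.0375, 0.0758]
tool_rot: [-2.253, -2.189, 0.0]
contact_force: [-0.8, -1.0, 0.6]
opening: -0.0002
grip_force: 0.0
```

Request:
servo_tool(increments=[[[0, 0, 0, 0.03, 0], [0, 0, 0, 0.06, 0], [0, 0, 0, 0.09, 0], [0, 0, 0, 0.12, 0], [0, 0, 0, 0.12, 0]]])

```text
t: 4.8
tool_pos: [0.4915, 0.0374, 0.0747]
tool_rot: [-2.253, -2.189, 0.0]
contact_force: [-1.2, 0.7, 0.3]
opening: 0.0001
grip_force: 0.0
```

Request:
servo_tool(increments=[[[0, 0, 0, 0.03, 0], [0, 0, 0, 0.06, 0], [0, 0, 0, 0.09, 0], [0, 0, 0, 0.12, 0], [0, 0, 0, 0.12, 0]]])

```text
t: 5.3
tool_pos: [0.4915, 0.0375, 0.0735]
tool_rot: [-2.253, -2.189, 0.0]
contact_force: [-0.3, -0.2, 0.5]
opening: 0.0
grip_force: 0.0
```

Request:
servo_tool(increments=[[[0, 0, 0, 0.03, 0], [0, 0, 0, 0.06, 0], [0, 0, 0, 0.09, 0], [0, 0, 0, 0.12, 0], [0, 0, 0, 0.12, 0]]])

```text
t: 5.8
tool_pos: [0.4915, 0.0375, 0.0722]
tool_rot: [-2.253, -2.189, 0.0]
contact_force: [-0.8, -0.6, -0.9]
opening: 0.0002
grip_force: 0.0
```

Request:
servo_tool(increments=[[[0, 0, 0, 0.03, 0], [0, 0, 0, 0.06, 0], [0, 0, 0, 0.09, 0], [0, 0, 0, 0.12, 0], [0, 0, 0, 0.12, 0]]])

```text
t: 6.3
tool_pos: [0.4915, 0.0375, 0.071]
tool_rot: [-2.253, -2.189, 0.0]
contact_force: [0.4, 0.2, -0.1]
opening: 0.0001
grip_force: 0.0
```

Request:
servo_tool(increments=[[[0, 0, 0, 0.03, 0], [0, 0, 0, 0.06, 0], [0, 0, 0, 0.09, 0], [0, 0, 0, 0.12, 0], [0, 0, 0, 0.12, 0]]])

```text
t: 6.8
tool_pos: [0.4915, 0.0375, 0.0698]
tool_rot: [-2.253, -2.189, 0.0]
contact_force: [-0.5, 0.4, 0.6]
opening: -0.0001
grip_force: 0.0
```

Request:
servo_tool(increments=[[[0, 0, 0, 0.03, 0], [0, 0, 0, 0.06, 0], [0, 0, 0, 0.09, 0], [0, 0, 0, 0.12, 0], [0, 0, 0, 0.12, 0]]])

```text
t: 7.3
tool_pos: [0.4915, 0.0375, 0.0687]
tool_rot: [-2.253, -2.189, 0.0]
contact_force: [-0.8, -0.1, 0.6]
opening: -0.0004
grip_force: 0.1
```

Request:
servo_tool(increments=[[[0, 0, 0, 0.03, 0], [0, 0, 0, 0.06, 0], [0, 0, 0, 0.09, 0], [0, 0, 0, 0.12, 0], [0, 0, 0, 0.12, 0]]])

```text
t: 7.8
tool_pos: [0.4915, 0.0375, 0.0677]
tool_rot: [-2.253, -2.189, 0.001]
contact_force: [-3.5, 0.0, 4.8]
opening: 0.0004
grip_force: 2.4
```

Request:
servo_tool(increments=[[[0, 0, 0, 0, 0], [0, 0, 0, 0, 0]]])

```text
t: 8.0
tool_pos: [0.4915, 0.0374, 0.0677]
tool_rot: [-2.253, -2.189, 0.0]
contact_force: [-4.0, -0.1, 5.2]
opening: -0.0002
grip_force: 2.6
```

```bash
python3 - <<'E'
from h import *
s=st();print(s[0]['wrist_torque']); d=shot('scene','s2')
c=cv2.resize(d['img'][165:265,270:400],(780,600),interpolation=cv2.INTER_CUBIC);cv2.imwrite('pics/c3.png',c[...,::-1])
E
```

```text
t 8.0 pos [0.4915 0.0374 0.0677] yaw 1.542 F [-4.  -0.1  5.2] op -0.0002 q6 -0.05
[ 0.01079013  0.50660961 -0.02904257]
```

View pics/c3.png

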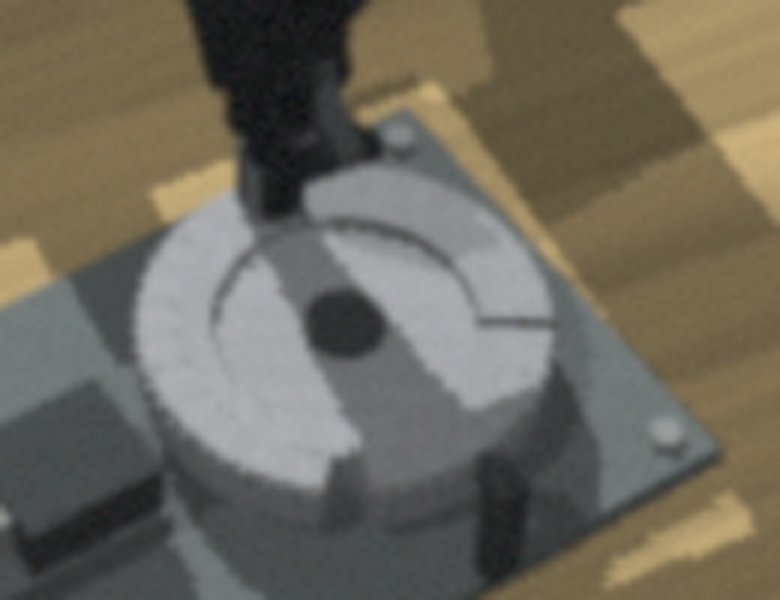

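The finger stands on the rim at crop (275,210), the mark is at (515,322), and nothing else is touched. Felt face: TCP z ≈ 0.068. I'll relax the radial force and press a bit more.

Request:
servo_tool(increments=[[[0, 0, -0.03, 0, 0], [0, 0, -0.03, 0.02, 0], [0, 0, -0.03, 0.03, 0], [0, 0, -0.03, 0.03, 0]]])

```text
t: 8.45
tool_pos: [0.4914, 0.0375, 0.0675]
tool_rot: [2.253, 2.189, 0.0]
contact_force: [-3.6, -0.5, 6.1]
opening: 0.0004
grip_force: 2.8
```

Request:
servo_tool(increments=[[[0, 0, -0.05, 0, 0], [0, 0, -0.1, 0.03, 0], [0, 0, -0.1, 0.06, 0], [0, 0, -0.1, 0.06, 0]]])

```text
t: 8.85
tool_pos: [0.4912, 0.0374, 0.0673]
tool_rot: [2.252, 2.188, 0.003]
contact_force: [-0.5, -0.0, 5.4]
opening: 0.0001
grip_force: 2.8
```

Request:
servo_tool(increments=[[[0, 0, -0.03, 0.03, 0], [0, 0, -0.03, 0.06, 0], [0, 0, -0.03, 0.06, 0]]])

```text
t: 9.15
tool_pos: [0.4911, 0.0375, 0.0669]
tool_rot: [2.252, 2.188, 0.003]
contact_force: [-0.5, 0.3, 6.0]
opening: 0.0001
grip_force: 3.3
```

Request:
servo_tool(increments=[[[0, 0, -0.03, 0.05, 0], [0, 0, -0.05, 0.1, 0], [0, 0, -0.05, 0.12, 0], [0, 0, -0.05, 0.12, 0]]])

```text
t: 9.55
tool_pos: [0.491, 0.0374, 0.0663]
tool_rot: [2.252, 2.187, 0.004]
contact_force: [-0.9, 0.4, 8.6]
opening: 0.0001
grip_force: 4.4
```

Request:
servo_tool(increments=[[[0, 0, 0, 0.12, 0], [0, 0.31, 0.01, 0.12, 3], [0, 0.63, 0.03, 0.12, 6], [0, 0.94, 0.07, 0.12, 9], [0, 1.25, 0.13, 0.12, 12]]])

```text
t: 10.05
tool_pos: [0.4923, 0.0493, 0.0654]
tool_rot: [2.469, 1.938, 0.0]
contact_force: [-4.3, -2.9, 11.4]
opening: -0.0001
grip_force: 6.2
```

```bash
cat >> h.py <<'E'
def polar(o):
    d=o['tool_pos'][:2]-p[:2]; print('r',np.hypot(*d).round(4),'th',round(np.arctan2(d[1],d[0])-p[2],3)%6.283)
E
python3 - <<'E'
from h import *
s=st();polar(s[0]); shot('scene','s3'); shot('top','t3')
for f in ('s1','s2','s3'):
    c=load(f)['img'][165:265,270:400]
d=cv2.resize(load('s3')['img'][165:265,270:400],(780,600),interpolation=cv2.INTER_CUBIC);cv2.imwrite('pics/c4.png',d[...,::-1])
E
```

```text
t 10.05 pos [0.4923 0.0493 0.0654] yaw 1.331 F [-4.3 -2.9 11.4] op -0.0001 q6 0.19
r 0.06 th 2.829
```

View pics/c4.png

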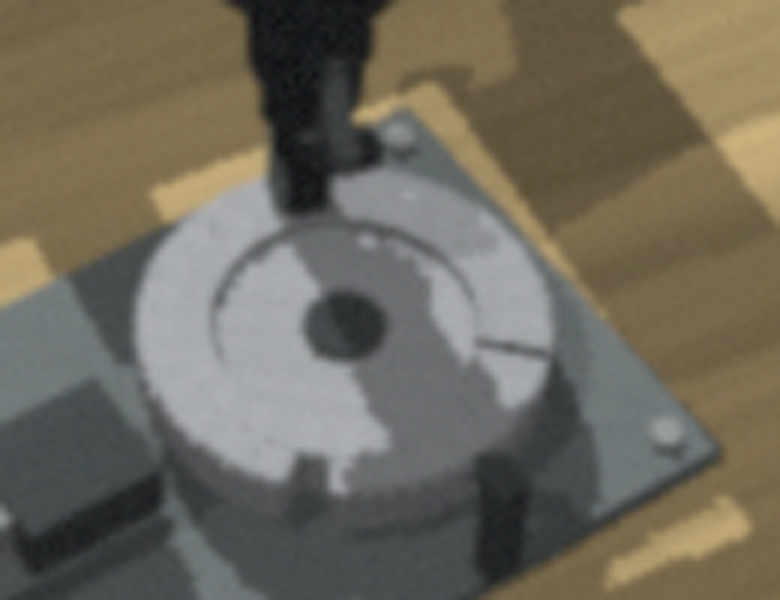

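The finger drags the rim: the mark end moved from crop (553,322) to (548,353), and the notch moved from (340,480) to (308,475). I'll measure the angle numerically.

```bash
cat >> h.py <<'E'
def mark(f,z=.049,lo=-.4,hi=1.5):
    d=load(f); g=cv2.GaussianBlur(cv2.cvtColor(d['img'],cv2.COLOR_RGB2GRAY),(0,0),.6).astype(np.float32)
    rr=np.linspace(.050,.071,22); th=np.arange(lo,hi,.005)
    def samp(off):
        P=np.array([[r*np.cos(t)-off*np.sin(t),r*np.sin(t)+off*np.cos(t),z] for t in th for r in rr])
        q=proj(d,fx2w(p,P)).astype(np.float32).reshape(len(th),-1,2); return cv2.remap(g,q[...,0],q[...,1],1)
    a,b,c=samp(0),samp(.005),samp(-.005)
    s=np.median(np.minimum(b,c)-a,axis=1); i=np.argsort(s)[::-1][:6]; w=np.clip(s-s.max()*.5,0,None)*(abs(th-th[i[0]])<.06)
    print(f,'mark',round((w*th).sum()/w.sum(),3),'score',s.max().round(1),th[i].round(3))
E
python3 - <<'E'
from h import *
for f in('top0','scene0','s2','s3','t3'): mark(f)
E
```

```text
top0 mark 0.985 score 46.3 [0.985 0.99  0.98  0.995 0.975 0.97 ]
scene0 mark 0.986 score 20.0 [0.99  0.985 0.995 0.98  1.    0.975]
s2 mark 0.987 score 34.3 [0.99  0.985 0.995 0.98  1.    0.975]
s3 mark 0.794 score 35.0 [0.795 0.79  0.8   0.785 0.805 0.78 ]
t3 mark 0.791 score 74.4 [0.79  0.795 0.785 0.8   0.78  0.805]
```

Request:
servo_tool(increments=[[[0, 0.31, 0.01, 0, 3], [0, 0.63, 0.03, 0, 6], [0, 0.94, 0.07, 0, 9], [0, 1.25, 0.13, 0, 12], [0, 1.55, 0.2, 0, 15]]])

```text
t: 10.65
tool_pos: [0.4975, 0.0643, 0.0652]
tool_rot: [2.703, 1.599, 0.0]
contact_force: [-5.8, -1.4, 13.2]
opening: -0.0001
grip_force: 6.5
```

```bash
python3 - <<'E'
from h import *
s=st();polar(s[0]); shot('scene','s4'); mark('s4');shot('top','t4'); mark('t4')
E
```

```text
t 10.65 pos [0.4975 0.0643 0.0652] yaw 1.069 F [-5.8 -1.4 13.2] op -0.0001 q6 0.48
r 0.0599 th 2.564
s4 mark 0.533 score 22.6 [0.53  0.535 0.54  0.525 0.52  0.545]
t4 mark 0.526 score 44.7 [0.525 0.53  0.52  0.535 0.515 0.54 ]
```

Request:
servo_tool(increments=[[[0, 0.31, 0.01, -0.02, 3], [0, 0.63, 0.03, -0.02, 6], [0, 0.94, 0.07, -0.02, 9], [0, 1.25, 0.13, -0.02, 12], [0, 1.55, 0.2, -0.02, 15]]])

```text
t: 11.25
tool_pos: [0.5064, 0.0773, 0.0653]
tool_rot: [2.889, 1.233, -0.0]
contact_force: [-6.0, -1.1, 13.0]
opening: -0.0
grip_force: 6.4
```

```bash
python3 - <<'E'
from h import *
s=st();polar(s[0]); shot('scene','s5'); mark('s5');shot('top','t5'); mark('t5')
E
```

```text
t 11.25 pos [0.5064 0.0773 0.0653] yaw 0.807 F [-6.  -1.1 13. ] op -0.0 q6 0.77
r 0.0598 th 2.3
s5 mark 0.274 score 24.4 [0.275 0.27  0.28  0.265 0.285 0.26 ]
t5 mark 0.264 score 40.6 [0.26  0.265 0.27  0.255 0.25  0.275]
```

Request:
servo_tool(increments=[[[0, 0.31, 0.01, -0.03, 3], [0, 0.63, 0.03, -0.03, 6], [0, 0.94, 0.07, -0.03, 9], [0, 1.25, 0.13, -0.03, 12], [0, 1.35, 0.15, -0.03, 13]]])

```text
t: 11.85
tool_pos: [0.5168, 0.0864, 0.0655]
tool_rot: [-3.009, -0.899, -0.0]
contact_force: [-4.9, 0.7, 11.1]
opening: 0.0001
grip_force: 6.0
```

```bash
python3 - <<'E'
from h import *
s=st();polar(s[0]); shot('scene','s6'); mark('s6');shot('top','t6'); mark('t6')
E
```

```text
t 11.85 pos [0.5168 0.0864 0.0655] yaw 0.581 F [-4.9  0.7 11.1] op 0.0001 q6 1.01
r 0.0597 th 2.068
s6 mark 0.047 score 27.6 [0.045 0.05  0.055 0.04  0.035 0.06 ]
t6 mark 0.036 score 41.3 [0.04  0.035 0.03  0.045 0.025 0.05 ]
```

Request:
servo_tool(increments=[[[0, 0.13, 0, 0, 1.3], [0, 0.26, 0.01, 0, 2.5], [0, 0.26, 0.01, 0, 2.5], [0, 0.26, 0.01, 0, 2.5]]])

```text
t: 12.35
tool_pos: [0.519, 0.0878, 0.0655]
tool_rot: [-3.028, -0.835, -0.001]
contact_force: [-5.2, 1.4, 12.2]
opening: -0.0
grip_force: 6.0
```

```bash
python3 - <<'E'
from h import *
s=st();polar(s[0]); shot('scene','s7'); mark('s7');shot('top','t7'); mark('t7')
a=load('t7');
def inv(P): c,s_=np.cos(p[2]),np.sin(p[2]);d=P[:2]-p[:2];return np.array([c*d[0]+s_*d[1],-s_*d[0]+c*d[1]])
b=cv2.resize(a['img'][200:325,245:411],None,fx=4.8,fy=4.8,interpolation=cv2.INTER_CUBIC);cv2.imwrite('pics/c5.png',b[...,::-1])
E
```

```text
t 12.35 pos [0.519  0.0878 0.0655] yaw 0.538 F [-5.2  1.4 12.2] op -0.0 q6 1.06
r 0.0596 th 2.025
s7 mark 0.013 score 23.4 [0.01  0.015 0.005 0.02  0.    0.025]
t7 mark -0.006 score 33.4 [-0.01  -0.015 -0.005  0.     0.005 -0.02 ]
```

View pics/c5.png

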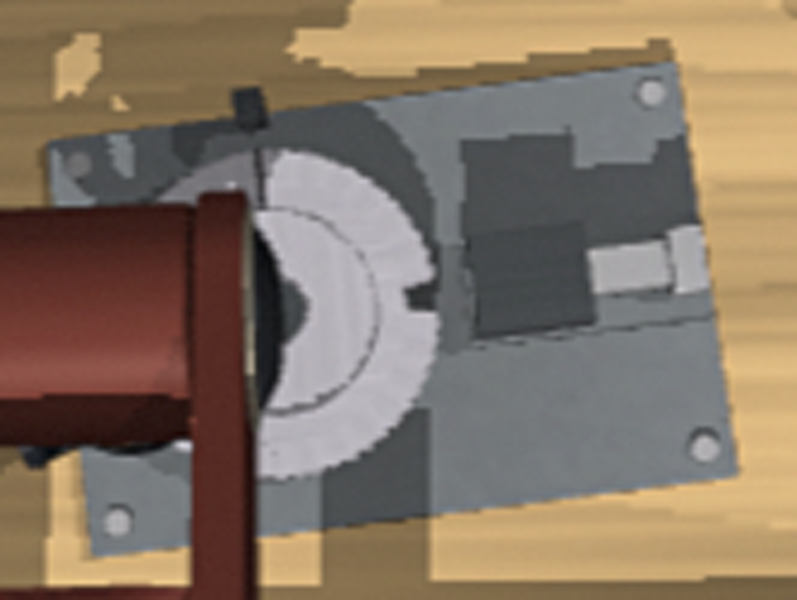

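The mark at crop (261,180) is in line with the pointer tip at (258,130), and the notch at (420,293) faces the bolt. I lift straight off.

Request:
servo_tool(increments=[[[0, 0, 0, -0.1, 0], [0, 0, 0, -0.3, 0], [0, 0, 0, -1.5, 0], [0, 0, 0, -5, 0], [0, 0, 0, -9, 0]]])

```text
t: 12.95
tool_pos: [0.5169, 0.0872, 0.1531]
tool_rot: [-3.027, -0.835, 0.007]
contact_force: [0.9, 0.4, 0.5]
opening: -0.0003
grip_force: 0.0
```

```bash
python3 - <<'E'
from h import *
s=st(); shot('scene','s8'); mark('s8');shot('top','t8'); mark('t8')
print(inc(fx2w(p,[0,-.235,.16])[0],p[2]+np.pi/2,*s))
E
```

```text
t 12.95 pos [0.5169 0.0872 0.1531] yaw 0.538 F [0.9 0.4 0.5] op -0.0003 q6 1.06
s8 mark 0.007 score 27.5 [ 0.005  0.     0.01   0.015 -0.005  0.02 ]
t8 mark -0.013 score 35.7 [-0.01  -0.015 -0.005  0.175 -0.02   0.18 ]
[ -9.31  27.43  -0.72 -65.67]
```

Request:
servo_tool(increments=[[[0, -0.8, 2.4, -0.5, -7], [0, -2, 6, -0.7, -15], [0, -3.3, 10, -0.7, -23], [0, -4.6, 14, -0.7, -31], [0, -6, 18, -0.7, -39]]])

```text
t: 13.55
tool_pos: [0.5593, -0.0995, 0.1606]
tool_rot: [-2.57, -1.806, -0.0]
contact_force: [0.1, -0.1, -1.0]
opening: -0.0001
grip_force: 0.0
```

```bash
python3 - <<'E'
from h import *
s=st();print(inc(fx2w(p,[0,-.235,.15])[0],p[2]+np.pi/2,*s))
E
```

```text
t 13.55 pos [ 0.5593 -0.0995  0.1606] yaw 1.225 F [ 0.1 -0.1 -1. ] op -0.0001 q6 0.04
[ -8.46   5.     1.05 -26.32]
```

Request:
servo_tool(increments=[[[0, -3, 1.8, 0, -8], [0, -6, 3.5, 0, -16], [0, -8, 4.7, 0.3, -23], [0, -8.5, 5, 0.6, -26.3], [0, -8.5, 5, 1, -26.3]]])

```text
t: 14.05
tool_pos: [0.5768, -0.1962, 0.1504]
tool_rot: [-2.101, -2.335, 0.0]
contact_force: [0.7, 0.8, -0.8]
opening: 0.0
grip_force: 0.0
```

Request:
servo_tool(increments=[[[0, 0, 0, 0, 0], [0, 0, 0, 0, 0]]])

```text
t: 14.25
tool_pos: [0.5766, -0.1942, 0.1505]
tool_rot: [-2.099, -2.336, 0.0]
contact_force: [0.7, -0.3, 0.2]
opening: 0.0001
grip_force: 0.0
```

```bash
python3 - <<'E'
from h import *
s=st();print(inc(fx2w(p,[0,-.235,.058])[0],p[2]+np.pi/2,*s))
E
```

```text
t 14.25 pos [ 0.5766 -0.1942  0.1505] yaw 1.678 F [ 0.7 -0.3  0.2] op 0.0001 q6 -0.55
[-0.19  0.09  9.25 -0.37]
```

Request:
servo_tool(increments=[[[0, -0.2, 0.1, 2, -0.4], [0, -0.2, 0.1, 4.5, -0.4], [0, -0.2, 0.1, 7, -0.4], [0, -0.2, 0.1, 8.7, -0.4], [0, -0.2, 0.1, 9.2, -0.4]]])

```text
t: 14.75
tool_pos: [0.5768, -0.1957, 0.0567]
tool_rot: [-2.088, -2.342, 0.002]
contact_force: [-0.3, -0.6, 0.9]
opening: -0.0003
grip_force: 0.0
```

Request:
servo_tool(increments=[[[0, 0.2, 0, 0, 0], [0, 0.4, 0, 0, 0], [0, 0.6, 0, 0, 0], [0, 0.8, 0, 0, 0], [0, 1, 0, 0, 0]]])

```text
t: 15.25
tool_pos: [0.5774, -0.187, 0.0599]
tool_rot: [2.09, 2.344, 0.001]
contact_force: [0.3, 0.3, -0.2]
opening: -0.0004
grip_force: 0.0
```

```bash
python3 - <<'E'
from h import *
s=st();print(inc(fx2w(p,[0,-.235,.058])[0],p[2]+np.pi/2,*s)); shot('top','t9'); d=shot('scene','s9')
mark('s9');c=cv2.resize(d['img'][190:310,215:375],(800,600),interpolation=cv2.INTER_CUBIC);cv2.imwrite('pics/c6.png',c[...,::-1])
E
```

```text
t 15.25 pos [ 0.5774 -0.187   0.0599] yaw 1.685 F [ 0.3  0.3 -0.2] op -0.0004 q6 -0.55
[-0.9  -0.08  0.19  0.04]
s9 mark 0.004 score 43.0 [ 0.     0.005  0.01  -0.005  0.015 -0.01 ]
```

View pics/c6.png

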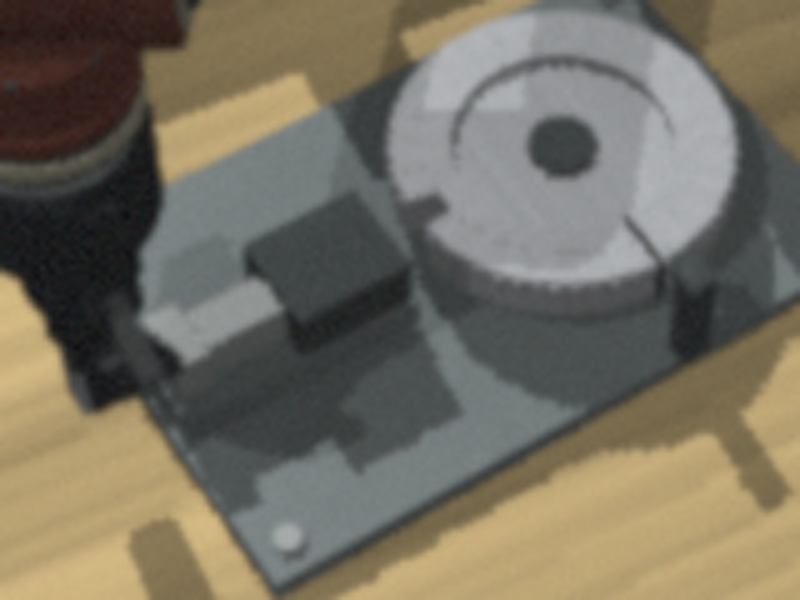

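The fingers stand right behind the steel bolt's head (crop (165,330)) and clear of the guide. The mark is at the pointer. Now I push gently.

Request:
servo_tool(increments=[[[0, 0.3, -0.08, 0.2, 0], [0, 0.6, -0.08, 0.2, 0], [0, 0.9, -0.08, 0.2, 0], [0, 1.1, -0.08, 0.2, 0], [0, 1.2, -0.08, 0.2, 0]]])

```text
t: 15.85
tool_pos: [0.5749, -0.1749, 0.0571]
tool_rot: [-2.091, -2.345, -0.0]
contact_force: [-1.0, 0.1, -0.3]
opening: -0.0
grip_force: 0.0
```

Request:
servo_tool(increments=[[[0, 0.2, 0, 0, 0], [0, 0.4, 0, 0, 0], [0, 0.6, 0, 0, 0], [0, 0.8, 0, 0, 0], [0, 1, 0, 0, 0]]])

```text
t: 16.35
tool_pos: [0.5738, -0.1653, 0.0571]
tool_rot: [2.091, 2.344, -0.0]
contact_force: [0.4, -1.8, 0.7]
opening: -0.0001
grip_force: 0.6
```

```bash
cat >> h.py <<'E'
def fy(o):
    d=o['tool_pos'][:2]-p[:2];c,s=np.cos(p[2]),np.sin(p[2]);print('fix',(c*d[0]+s*d[1]).round(4),(-s*d[0]+c*d[1]).round(4))
E
python3 - <<'E'
from h import *
s=st();fy(s[0])
E
```

```text
t 16.35 pos [ 0.5738 -0.1653  0.0571] yaw 1.685 F [ 0.4 -1.8  0.7] op -0.0001 q6 -0.52
fix -0.0004 -0.204
```

Request:
servo_tool(increments=[[[0, 0.2, 0, 0, 0], [0, 0.4, 0, 0, 0], [0, 0.6, 0, 0, 0], [0, 0.8, 0, 0, 0], [0, 1, 0, 0, 0]]])

```text
t: 16.85
tool_pos: [0.5726, -0.1552, 0.0572]
tool_rot: [2.091, 2.345, 0.0]
contact_force: [-0.4, -2.0, -0.5]
opening: 0.0003
grip_force: 0.6
```

Request:
servo_tool(increments=[[[0, 0.1, 0, 0, 0], [0, 0.2, 0, 0, 0], [0, 0.3, 0, 0, 0], [0, 0.4, 0, 0, 0], [0, 0.5, 0, 0, 0]]])

```text
t: 17.35
tool_pos: [0.572, -0.1503, 0.0571]
tool_rot: [2.091, 2.344, 0.0]
contact_force: [0.0, -1.0, 1.0]
opening: -0.0001
grip_force: 0.7
```

```bash
python3 - <<'E'
from h import *
s=st();fy(s[0]); shot('scene','s10');mark('s10')
E
```

```text
t 17.35 pos [ 0.572  -0.1503  0.0571] yaw 1.685 F [ 0. -1.  1.] op -0.0001 q6 -0.5
fix -0.0004 -0.189
s10 mark 0.006 score 41.2 [ 0.005  0.     0.01  -0.005  0.015  0.02 ]
```

Request:
servo_tool(increments=[[[0, 0.1, 0, 0, 0], [0, 0.2, 0, 0, 0], [0, 0.3, 0, 0, 0], [0, 0.4, 0, 0, 0], [0, 0.5, 0, 0, 0]]])

```text
t: 17.9
tool_pos: [0.5715, -0.1453, 0.0571]
tool_rot: [2.091, 2.345, 0.0]
contact_force: [-0.0, -1.2, 0.5]
opening: 0.0003
grip_force: 0.7
```

Request:
servo_tool(increments=[[[0, 0.05, 0, 0, 0], [0, 0.1, 0, 0, 0], [0, 0.15, 0, 0, 0], [0, 0.2, 0, 0, 0], [0, 0.25, 0, 0, 0]]])

```text
t: 18.4
tool_pos: [0.5712, -0.1429, 0.0571]
tool_rot: [2.091, 2.345, -0.0]
contact_force: [-0.4, -1.1, 0.7]
opening: 0.0001
grip_force: 0.7
```

TCP y is now about -0.1816 in the fixture frame, and I expect it to stop near -0.177.

Request:
servo_tool(increments=[[[0, 0.05, 0, 0, 0], [0, 0.1, 0, 0, 0], [0, 0.15, 0, 0, 0], [0, 0.2, 0, 0, 0], [0, 0.2, 0, 0, 0]]])

```text
t: 18.9
tool_pos: [0.571, -0.1408, 0.0571]
tool_rot: [-2.091, -2.345, -0.0]
contact_force: [-0.5, -1.2, 0.6]
opening: -0.0001
grip_force: 0.6
```

Request:
servo_tool(increments=[[[0, 0.03, 0, 0, 0], [0, 0.06, 0, 0, 0], [0, 0.09, 0, 0, 0], [0, 0.12, 0, 0, 0]]])

```text
t: 19.3
tool_pos: [0.5708, -0.1397, 0.0572]
tool_rot: [2.091, 2.345, 0.0]
contact_force: [0.3, -2.0, 0.3]
opening: -0.0001
grip_force: 0.8
```

Request:
servo_tool(increments=[[[0, 0.03, 0, 0, 0], [0, 0.06, 0, 0, 0], [0, 0.09, 0, 0, 0], [0, 0.12, 0, 0, 0], [0, 0.12, 0, 0, 0]]])

```text
t: 19.8
tool_pos: [0.5707, -0.1384, 0.0571]
tool_rot: [2.091, 2.345, 0.0]
contact_force: [0.5, -1.2, 1.0]
opening: 0.0003
grip_force: 0.8
```

```bash
python3 - <<'E'
from h import *
s=st();fy(s[0]); shot('scene','s11');mark('s11')
E
```

```text
t 19.8 pos [ 0.5707 -0.1384  0.0571] yaw 1.685 F [ 0.5 -1.2  1. ] op 0.0003 q6 -0.48
fix -0.0004 -0.177
s11 mark 0.004 score 42.5 [ 0.     0.005  0.01  -0.005  0.015 -0.01 ]
```

Request:
servo_tool(increments=[[[0, 0.03, 0, 0, 0], [0, 0.06, 0, 0, 0], [0, 0.09, 0, 0, 0], [0, 0.12, 0, 0, 0], [0, 0.12, 0, 0, 0]]])

```text
t: 20.35
tool_pos: [0.5707, -0.1381, 0.0572]
tool_rot: [2.09, 2.344, -0.002]
contact_force: [-0.1, -4.8, -0.5]
opening: 0.0
grip_force: 2.8
```

Request:
servo_tool(increments=[[[0, 0.03, 0, 0, 0], [0, 0.06, 0, 0, 0], [0, 0.09, 0, 0, 0], [0, 0.12, 0, 0, 0], [0, 0.12, 0, 0, 0]]])

```text
t: 20.85
tool_pos: [0.5707, -0.1379, 0.0574]
tool_rot: [2.089, 2.342, -0.003]
contact_force: [1.3, -9.1, -0.4]
opening: -0.0001
grip_force: 4.3
```

```bash
python3 - <<'E'
from h import *
s=st();fy(s[0]); a=shot('scene','s12');mark('s12'); b=shot('top','t12')
f=lambda x:cv2.resize(x,(400,400),interpolation=cv2.INTER_CUBIC)
cv2.imwrite('pics/c7.png',np.hstack([f(a['img'][195:305,230:340]),f(b['img'][205:325,290:410])])[...,::-1])
for y in(-.158,-.161,-.165): print(y,'scene px of head front/rear top edge -> crop',[((proj(a,fx2w(p,[0,y+k,.054]))[0]-[230,195])*400/110).round(0) for k in(.008,-.008)],[((proj(b,fx2w(p,[0,y+k,.054]))[0]-[290,205])*400/120).round(0) for k in(.008,-.008)])
E
```

```text
t 20.85 pos [ 0.5707 -0.1379  0.0574] yaw 1.685 F [ 1.3 -9.1 -0.4] op -0.0001 q6 -0.48
fix -0.0003 -0.1765
s12 mark 0.003 score 44.0 [ 0.     0.005 -0.005  0.01  -0.01   0.015]
-0.158 scene px of head front/rear top edge -> crop [array([130., 192.]), array([106., 204.])] [array([267., 169.]), array([292., 166.])]
-0.161 scene px of head front/rear top edge -> crop [array([126., 194.]), array([101., 207.])] [array([272., 168.]), array([296., 165.])]
-0.165 scene px of head front/rear top edge -> crop [array([120., 197.]), array([ 95., 210.])] [array([278., 168.]), array([302., 165.])]
```

View pics/c7.png

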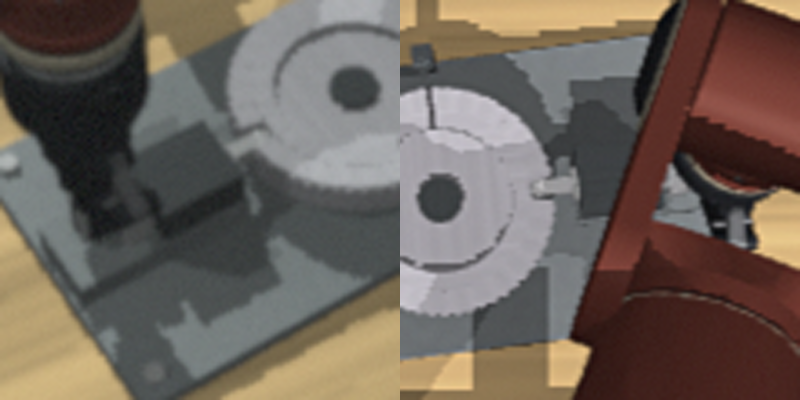

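Right half: the nose sits deep in the notch (crop (535,187)) and the mark at (430,105) is in line with the pointer. The force climbed with the tool stalled at fixture y -0.1765, so the bolt is home. I back off.

Request:
servo_tool(increments=[[[0, -0.2, 0, 0, 0], [0, -0.8, 0, 0, 0], [0, -2, 0, 0, 0], [0, -4, 0, 0, 0], [0, -6.5, 0, 0, 0]]])

```text
t: 21.45
tool_pos: [0.5779, -0.2017, 0.057]
tool_rot: [-2.09, -2.345, -0.0]
contact_force: [-0.6, -0.7, -0.3]
opening: 0.0002
grip_force: 0.0
```

Request:
servo_tool(increments=[[[0, -1, 0, 0, 0], [0, -1, 0, -2, 0], [0, -1, 0, -5, 0], [0, -1, 0, -9, 0], [0, -1, 0, -10, 0]]])

```text
t: 21.95
tool_pos: [0.5814, -0.2123, 0.1627]
tool_rot: [2.086, 2.338, 0.004]
contact_force: [0.9, 0.1, 1.3]
opening: -0.0003
grip_force: 0.0
```

```bash
python3 - <<'E'
from h import *
s=st();fy(s[0]); a=shot('scene','s13');mark('s13'); b=shot('top','t13');mark('t13')
f=lambda x:cv2.resize(x,(400,400),interpolation=cv2.INTER_CUBIC)
cv2.imwrite('pics/c8.png',np.hstack([f(a['img'][195:305,230:340]),f(b['img'][205:325,290:410])])[...,::-1])
for y in(-.158,-.163): print(y,[((proj(b,fx2w(p,[0,y+k,z]))[0]-[290,205])*400/120+[400,0]).round(0) for k,z in((.098,.048),(.008,.054),(-.008,.054))])
E
```

```text
t 21.95 pos [ 0.5814 -0.2123  0.1627] yaw 1.685 F [0.9 0.1 1.3] op -0.0003 q6 -0.58
fix 0.0019 -0.2517
s13 mark 0.004 score 42.2 [ 0.     0.005 -0.005  0.01  -0.01   0.015]
t13 mark -0.006 score 62.6 [-0.01  -0.005  0.    -0.015  0.005 -0.02 ]
-0.158 [array([530., 187.]), array([667., 169.]), array([692., 166.])]
-0.163 [array([538., 186.]), array([675., 168.]), array([699., 165.])]
```

View pics/c8.png

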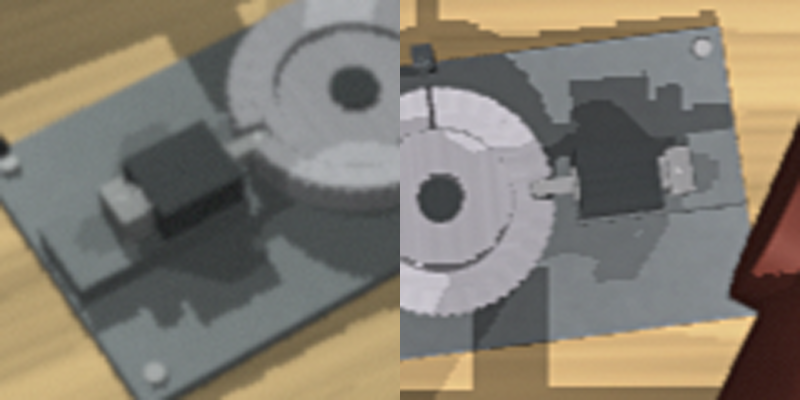

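The nose tip is at (531,188) and the head spans (667–693,168), which matches the home prediction of (530,187) and (667–692). The mark is at 0 and the robot is clear, so I hand in.

Request:
servo_tool(increments=[[[0, 0, 0, 0, 0], [0, 0, 0, 0, 0]]])

```text
t: 22.25
tool_pos: [0.5777, -0.2101, 0.1545]
tool_rot: [-2.089, -2.341, 0.001]
contact_force: [-0.3, 0.4, -0.5]
opening: 0.0
grip_force: 0.0
```

```bash
python3 -c "
from station import ctrl
print(ctrl.finish_job())"
```

```text
the job is handed in; nothing more can be done
None
```

The job is handed in at about 22 s (no verdict was returned): the mark faces the pointer within about 0.01 rad in both cameras, the bolt looks fully home in the notch, the highest forces I read were about 14.5 N on the pulley and 9 N on the bolt, and the arm is clear.

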